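# Fit the loose crank and wind the honey stand up

## Robot

A 7-joint arm with a two-finger parallel gripper is mounted at the origin on a cart in front of the work surface, level with it; the furniture and walls round the work are solid. World frame = base frame: x ahead of the robot, y to its left, z up, the work surface at z = 0. Lengths are in m, angles in rad, forces in N, time in s.
With the tool pointing down it reaches from about 0.375 to 0.925 m from the base axis. Payload 3.1 kg.
Tool frame: the origin (TCP) lies midway between the tips of the shut fingers; the grasp point (between the pads) lies 19 mm behind it; z points along the fingers, x is the direction in which the jaws open and shut, and the axes are right-handed (so a half turn about z gives the same grasp; the last joint's range is limited). The gripper opens to 85 mm and grips with 20 to 120 N. Pads are 22 mm wide; open, the fingers measure 114 mm over their backs; the gripper's body (76 mm by 85 mm) begins 54 mm behind the grasp point. The pads swing forward as they close: fully open they stand 13 mm farther back than shut.
Start: joints at [-1.288, 0.383, 0.044, 1.598, -0.018, 1.161, -0.05], TCP at [0.242, 0.603, 0.231] pointing down, gripper open.
Joint ranges: [-2.61, 2.61], [-0.41, 2.15], [-1.48, 1.57], [0, 2.5], [-1.57, 4.71], [0.05, 1.97], [-2.85, 2.85]. Speed limits (rad/s): [2.79, 2.79, 3.14, 3.14, 3.14, 3.14, 3.14].

## Interface

Orientations are given as a unit quaternion [w, x, y, z].
In Python, from workcell import state, snapshot, job_done, spot_in, regions_of, landmark_of gives the robot as it stands. The module is installed in compiled form; this text tells all that it offers.
- The arm moves only by the shell command python3 -m crank 'ROWS' [FORCE]. ROWS is JSON, a list of rows, each a list of 7 numbers: the shift along the tool's x, y, z in m, then the turn, a rotation vector about the tool's x, y, z in degrees, then the closure, from 0 (fully open) to 1 (shut). In form: [[tx, ty, tz, rx, ry, rz, jaw], ...]. A call has 1 to 8 rows; each row is the pose to reach, as a shift and turn from the pose commanded when the call began, along the tool's axes at that moment; what a row does not reach only later rows make up. A row lasts 1/12 s, in which the tool goes at most 41.7 mm and 7.16 degrees, less where a joint would pass 70% of its speed; a pose out of reach is approached as far as the arm can. A call with a gripper value outside its range is refused whole. The fingers move at their own pace and stop on an object; FORCE is the grip in N (left out, the last holds). Time passes only in rows, so rows that repeat a pose let the fingers close. It gives the time, the measured TCP pose, the force and the opening at its end, in the units of the state.
- state(): the state, without advancing time (a new reading comes with each control period).
- snapshot(name): name is "scene" or "top" or "wrist"; returns a dict with "color" (400x640x3 uint8, red, green, blue), "range_z" (400x640 float32, m along the optical axis (not along the pixel's ray), 0 where there is no reading), "K" (3x3 intrinsics, pixels), "k1" (the pictures are not rectified: a ray, as slopes to the right and down, at radius r is drawn at 1 + k1 r^2 times it, then the intrinsics apply), "xyz" and "rotation" of the camera in the world; the wrist camera has in their place "mount" (4x4, takes a point from camera to tool coordinates, whose origin is the TCP and whose axes are the tool frame's). Camera axes: x right, y down, z forward; pixel columns grow to the right and rows downward; lengths in m; the calibration is good to about 2 mm. A picture is of the moment at which its call begins: read the wrist's pose just before it.
- job_done(): hands the job in, once; it reports no verdict.
Trained networks look in a picture, given as the dict that the camera call returned (one of the last four; its "shot" number tells which), for a name from the list of things; names that differ only in an ending like _2 or _b are one class to them, and where a whole thing is asked for, a point or a joint stands for the part that bears it (a point fixed in the world has none). Each returns a list of dicts, best first, with "score" (0 to 1); they miss things now and then, are a little off and sometimes report something else, mostly with a low value. They report only what shows in the picture. A call takes as long as a camera call. They do not tell look-alikes from the thing itself.
- spot_in(target, picture): "at" ([x, y, z] in m, in the coordinates of the camera as it stood for that picture, good to about 4 mm: the middle of the surface that is visible of it).
- regions_of(target, picture): "mask" (400x640 bool, what is visible of it).
- landmark_of(target, picture): "at" ([x, y, z] in m, in the coordinates of the camera as it stood for that picture, good to about 4 mm: a listed point, or the origin of a listed thing).
The state is a dict: "clock": time; "qpos": joint angles; "qvel": joint speeds; "tau": joint torques, N m; "tool_pos": TCP position; "ee_rot": TCP orientation; "contact_force": force on the tool from outside, world axes, zero at the start; "moment": the same for the moment, N m; "opening": finger opening in m.
Only numpy, scipy, OpenCV 4.12 (cv2) and the standard library are available. Lean on these libraries where they do the work, as an engineer would, in place of code of your own. Each camera call takes 0.05 s, during which the arm holds its last target.

## Task

Take the loose crank out of its wooden rest and seat its square shank fully home in the hidden square drive at the bottom of the round well on the honey stand; you cannot see which way the square is turned, so feel for it gently and do not push hard while it is not in. Then turn the crank clockwise (seen from above) until the honey tray is all the way up at its stop. Leave the crank seated and the honey jar standing upright on the tray, and do not disturb the other things on the table.

Things in the scene. Friction and masses are not known exactly. Their poses are not given: they have to be found in the camera images.
- crank: Loose crank, about 0.18 kg, standing shank-down in the wooden rest. Origin: centre of the shank's lower end; z up along the shank, x along the crank arm. z 0..38 mm: square steel shank 18 x 18 (sides along x and y; end bevelled to 14.2 over 6). z 38..44: round shoulder, diameter 38. z 44..54: arm, 14 wide, to x=68. Above it the black grip block on the axis and, at x=65, a wooden knob, diameter 22, z 54..92.
- crank_grip (a point): Centre of the crank's black square grip block, on the shank's axis 73 mm above the shank's lower end. The block is 24 x 24 mm, 38 high (z 54..92 of the crank), sides along the crank's x and y. Take it from above with the fingers closing along the crank's y, clear of the knob.
- crank_tip (a point): Centre of the lower end of the crank's shank (the same point as the crank's origin, same axes).
- crank_rest: Fixed wooden block 84 x 84 x 45 mm with an upright square hole 22 x 22 mm in its middle in which the crank stands; its shoulder rests on the block's top. Origin: centre of the underside.
- lift: Fixed white serving stand with a crank tower (80 x 80 mm, 100 high) at its origin, and 160 mm from it along local -y the honey tray on a mast (mast top 130 high). Origin: on the table under the tower's well; z up.
- lift_mouth (a point): Centre of the mouth of the round well on top of the tower, 100 mm above the table; z up. The well is 30 mm wide and 22 mm deep, down to the drive nut. When the crank is fully home its shoulder lies on the tower's top and the shank's end is 38 mm below this point.
- drive_top (a point): On the well's axis at the top face of the hidden steel drive nut, 22 mm below the mouth. The nut has a square hole 19.5 x 19.5 mm, 18 deep. Its yaw is hidden and new each time (it repeats every 90 degrees; this point's axes do not show it). The shank enters only within about 5 degrees of it (the bevel alone, a few mm, within 30); else its end stands on the nut here. Keep the push under 25 N until it is in.
- lift_tray (a joint): Height of the honey tray above its lowest position, m: 0 at the start, 0.031 at the top stop. It rises 14 mm per radian of clockwise crank turn (seen from above), 2.2 rad in all, against about 0.2 N m; it stays where it is left. At the stop a slip clutch gives way at about 0.7 N m. Light pressing and turning of a shank that is not in does not move the drive.
- honey: Honey jar, diameter 65, 86 mm high, standing loose on the tray (tray surface 38 mm above the table when down, with a low rim). Origin: centre of the underside; z up.
- blue_mug: Blue and white mug, about 78 x 112 x 92 mm, bystander. Origin: centre of the underside.
- apple: Red apple, about 70 mm, bystander. Origin: centre of the underside.
- orange: Orange, 74 mm, bystander. Origin: centre of the underside.
- salt: Shaker with grey cap and dark filling, diameter 44, 90 mm high, bystander. Origin: centre of the underside.
- pepper: Shaker with grey cap and white filling, diameter 44, 90 mm high, bystander. Origin: centre of the underside.
- caddy: Black caddy of paper sachets, 52 x 66 x 71 mm, bystander. Origin: centre of the underside.
- tea_jar: Fixed tall glass tea jar on a wire stand between the rest and the serving stand, 243 x 186 mm, 400 high; an obstacle: carry the crank past its near side, between it and the robot. Origin: centre of the underside.
Mind the look-alikes: they are no part of the job. What is shaped like the honey but green is not meant.

How it is judged:
By the outcome, as a careful person would: the job done as asked, in the order asked, and still so for the second after the job is handed in, with the robot touching nothing.
It also fails if it takes over 72 s, if anything falls off the work surface, if the arm or the gripper's body presses on something with over 40 N, if the wrist force passes 120 N, or if a joint passes its speed limit or range.

## Working session

There is one attempt and no reset: what is moved stays moved. The work goes in short steps, Python scripts to look and compute and a shell command to move; the robot and the scene stay as the last step left them, time stands still between calls to the robot, and variables do not carry over. Pictures are saved under pics/ and viewed, and the job is handed in when it is done.

```bash
mkdir -p pics; ls
cat > h.py <<'E'
import numpy as np, cv2
from workcell import state, snapshot, spot_in, regions_of, landmark_of
from scipy.spatial.transform import Rotation as R
def rot(q): return R.from_quat([q[1],q[2],q[3],q[0]]).as_matrix()
def camT(p,st=None):
    T=np.eye(4)
    if 'mount' in p:
        W=np.eye(4);W[:3,:3]=rot(st['ee_rot']);W[:3,3]=st['tool_pos'];return W@np.array(p['mount'])
    r=np.array(p['rotation']); T[:3,:3]=r if r.shape==(3,3) else rot(r); T[:3,3]=p['xyz']; return T
def tow(T,a): return (T[:3,:3]@np.asarray(a).T).T+T[:3,3]
def cloud(p,T):
    K=np.array(p['K']);z=p['range_z'];v,u=np.mgrid[0:400,0:640]
    d=np.stack([(u-K[0,2])/K[0,0],(v-K[1,2])/K[1,1]],-1);k1=p['k1'];s=d.copy()
    for _ in range(15): s=d/(1+k1*(s**2).sum(-1,keepdims=True))
    return np.concatenate([s*z[...,None],z[...,None]],-1)@T[:3,:3].T+T[:3,3]
def save(p,n): cv2.imwrite('pics/'+n+'.png',p['color'][...,::-1])
E
python3 - <<'E'
from h import *
st=state();print({k:np.round(v,3) for k,v in st.items()})
for n in ['scene','top','wrist']:
    st=state();p=snapshot(n);save(p,n+'0');T=camT(p,st);print(n,p['k1'],np.array(p['K']).round(1).tolist(),T.round(3).tolist())
    for t in ['crank','crank_grip','crank_tip','crank_rest','lift','lift_mouth','drive_top','honey','tea_jar','lift_tray']:
        try:print(t,[(round(d['score'],2),tow(T,d['at']).round(3).tolist()) for d in landmark_of(t,p)[:3]])
        except Exception as e: print(t,e)
E
```

```text
pics
{'clock': np.float64(0.0), 'qpos': array([-1.288,  0.384,  0.044,  1.6  , -0.018,  1.161, -0.05 ]), 'qvel': array([ 0.001, -0.   ,  0.   ,  0.002,  0.001, -0.002, -0.   ]), 'tau': array([-0.0000e+00, -4.3347e+01,  1.0250e+00, -2.4952e+01,  1.1000e-02,
        1.1000e-02, -0.0000e+00]), 'tool_pos': array([0.241, 0.603, 0.23 ]), 'ee_rot': array([ 0.001,  0.828,  0.561, -0.001]), 'contact_force': array([-0.307,  0.312, -0.329]), 'moment': array([ 0.004, -0.025,  0.001]), 'opening': np.float64(0.085)}
scene 0.014405626950410443 [[449.9, 0.0, 317.0], [0.0, 449.9, 197.2], [0.0, 0.0, 1.0]] [[0.534, -0.318, 0.783, -0.894], [-0.845, -0.226, 0.485, -1.047], [0.023, -0.921, -0.389, 0.799], [0.0, 0.0, 0.0, 1.0]]
crank [(0.52, [0.465, 0.064, 0.01])]
crank_grip [(0.6, [0.464, 0.063, 0.078])]
crank_tip [(0.66, [0.466, 0.062, 0.009])]
crank_rest []
lift [(0.66, [0.462, -0.365, -0.001])]
lift_mouth [(0.7, [0.463, -0.369, 0.098])]
drive_top [(0.68, [0.461, -0.364, 0.073]), (0.42, [0.465, 0.063, 0.007])]
honey [(0.68, [0.422, -0.67, -0.001]), (0.66, [0.425, -0.526, 0.04])]
tea_jar []
lift_tray it 
[... 657 characters left out ...]
.078])]
honey [(0.82, [0.42, -0.666, 0.001]), (0.61, [0.427, -0.528, 0.035])]
tea_jar []
lift_tray it knows: apple, blue_mug, caddy, crank, crank_grip, crank_rest, crank_tip, drive_top, honey, lift, lift_mouth, orange, pepper, salt, tea_jar
wrist -0.024056102896815208 [[286.3, 0.0, 323.8], [0.0, 286.3, 199.0], [0.0, 0.0, 1.0]] [[0.371, 0.893, 0.254, 0.177], [0.929, -0.357, -0.101, 0.63], [0.001, 0.274, -0.962, 0.374], [0.0, 0.0, 0.0, 1.0]]
crank []
crank_grip []
crank_tip []
crank_rest []
lift []
lift_mouth []
drive_top []
honey []
tea_jar []
lift_tray it knows: apple, blue_mug, caddy, crank, crank_grip, crank_rest, crank_tip, drive_top, honey, lift, lift_mouth, orange, pepper, salt, tea_jar
```

View pictures.

View pics/scene0.png

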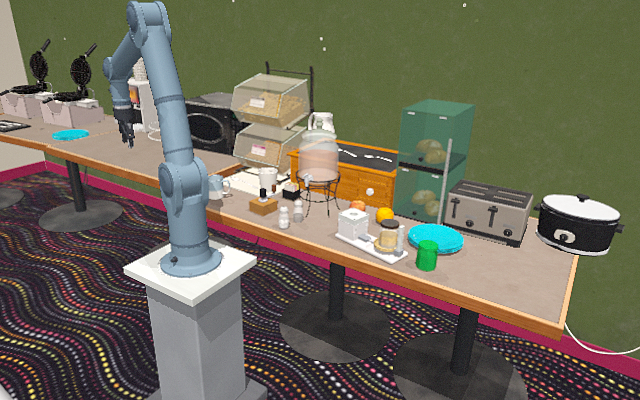

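View pics/top0.png

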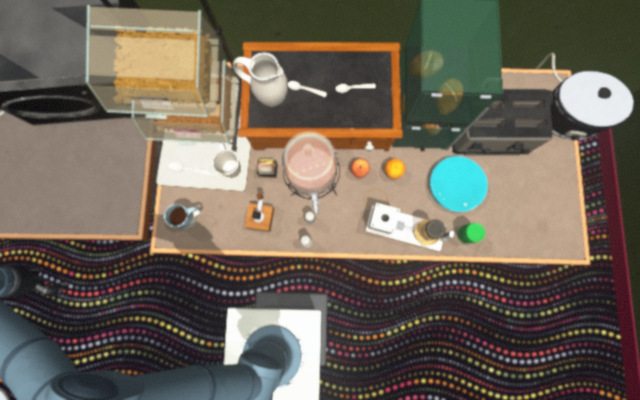

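View pics/wrist0.png

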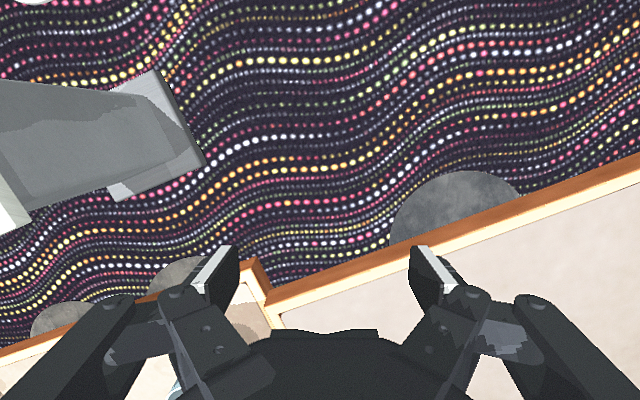

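Run:
```python
from h import *
p=snapshot('top');T=camT(p);C=cloud(p,T)
cv2.imwrite('pics/topc.png',cv2.resize(p['color'][130:270,140:500,::-1],None,fx=2.2,fy=2.2,interpolation=cv2.INTER_CUBIC))
m=(C[...,2]>.065)&(C[...,2]<.12)&(abs(C[...,0]-.48)<.1)&(abs(C[...,1]-.064)<.06)
print('crank pts',C[m].round(3).tolist()[:60])
for n in ['tea_jar','salt','pepper','blue_mug','caddy','honey','apple','orange']:
    for d in regions_of(n,p)[:3]:
        q=C[d['mask']];q=q[p['range_z'][d['mask']]>0]
        if len(q):print(n,round(d['score'],2),q.min(0).round(3),q.max(0).round(3))
s=snapshot('scene');T=camT(s);C2=cloud(s,T)
for n in ['tea_jar','crank','honey','lift']:
    for d in regions_of(n,s)[:3]:
        q=C2[d['mask']];q=q[s['range_z'][d['mask']]>0]
        print('scene',n,round(d['score'],2),np.percentile(q,2,0).round(3),np.percentile(q,98,0).round(3))
A=np.concatenate([C.reshape(-1,3),C2.reshape(-1,3)])
a=A[(A[:,1]<0.03)&(A[:,1]>-.27)&(A[:,0]<.62)&(A[:,0]>.3)&(A[:,2]>.1)&(A[:,2]<.45)]
for z in np.arange(.1,.45,.03):
    b=a[(a[:,2]>z)&(a[:,2]<z+.03)]
    if len(b):i=b[:,0].argmin();print(round(z,2),len(b),b[i].round(3),b[:,1].min().round(3),b[:,1].max().round(3))
```

```text
crank pts [[0.534, 0.061, 0.093], [0.533, 0.056, 0.1], [0.53, 0.064, 0.093], [0.53, 0.06, 0.097], [0.53, 0.056, 0.098], [0.53, 0.053, 0.097], [0.53, 0.05, 0.096], [0.527, 0.067, 0.095], [0.525, 0.062, 0.104], [0.526, 0.06, 0.096], [0.525, 0.056, 0.101], [0.526, 0.052, 0.1], [0.527, 0.05, 0.096], [0.53, 0.049, 0.081], [0.523, 0.066, 0.097], [0.523, 0.063, 0.098], [0.522, 0.059, 0.102], [0.523, 0.056, 0.098], [0.523, 0.053, 0.097], [0.523, 0.049, 0.1], [0.525, 0.048, 0.086], [0.519, 0.066, 0.099], [0.519, 0.062, 0.101], [0.519, 0.059, 0.098], [0.518, 0.055, 0.103], [0.52, 0.053, 0.096], [0.52, 0.049, 0.096], [0.521, 0.048, 0.088], [0.515, 0.061, 0.104], [0.516, 0.059, 0.098], [0.516, 0.056, 0.095], [0.516, 0.053, 0.097], [0.518, 0.051, 0.087], [0.52, 0.049, 0.078], [0.515, 0.062, 0.081], [0.514, 0.057, 0.091], [0.515, 0.055, 0.083], [0.516, 0.052, 0.082], [0.517, 0.05, 0.072], [0.515, 0.058, 0.065], [0.515, 0.055, 0.065], [0.504, 0.057, 0.069], [0.501, 0.064, 0.066], [0.491, 0.064, 0.065], [0.487, 0.063, 0.066], [0.471, 0.073, 0.098], [0.472, 0.07, 0.097], [0.469, 0.074, 0.095], [0.468
[... 1106 characters left out ...]
  -0.5    0.123]
scene honey 0.72 [ 0.387 -0.703  0.002] [ 0.49  -0.614  0.086]
scene honey 0.62 [ 0.414  0.016 -0.002] [0.502 0.106 0.046]
scene lift 0.6 [ 0.371 -0.586  0.004] [ 0.487 -0.324  0.11 ]
0.1 57 [ 0.517 -0.131  0.114] -0.199 -0.053
0.13 136 [ 0.482 -0.139  0.149] -0.213 -0.035
0.16 547 [ 0.479 -0.135  0.178] -0.216 -0.029
0.19 437 [ 0.454 -0.135  0.202] -0.206 -0.053
0.22 385 [ 0.51  -0.109  0.235] -0.206 -0.052
0.25 436 [ 0.512 -0.127  0.262] -0.206 -0.05
0.28 781 [ 0.512 -0.121  0.281] -0.203 -0.04
0.31 821 [ 0.521 -0.128  0.325] -0.191 -0.049
0.34 946 [ 0.537 -0.124  0.341] -0.177 -0.064
0.37 156 [ 0.58  -0.119  0.375] -0.141 -0.105
0.4 19 [ 0.591 -0.117  0.4  ] -0.127 -0.115
```

View pics/topc.png

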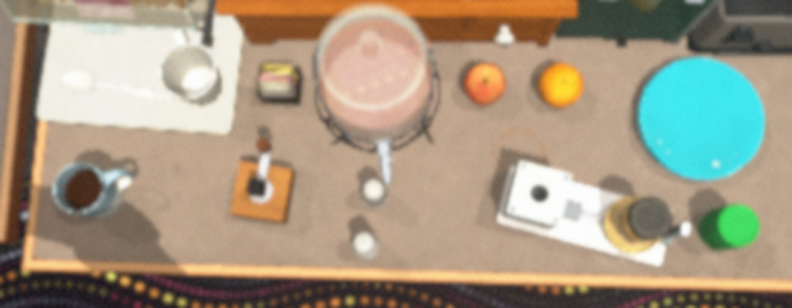

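```bash
python3 -m crank '[[-0.1,0.09,0,0,0,-4,0],[-0.2,0.18,0,0,0,-8,0],[-0.25,0.225,0.005,0,0,-10,0],[-0.25,0.225,0.005,0,0,-10,0],[-0.25,0.225,0.005,0,0,-10,0],[-0.25,0.225,0.005,0,0,-10,0],[-0.25,0.225,0.005,0,0,-10,0],[-0.25,0.225,0.005,0,0,-10,0]]'
python3 -c "
from h import *
s=state();print(s['tool_pos'],rot(s['ee_rot'])[:,0],s['qpos'].round(3) if hasattr(s['qpos'],'round') else s['qpos'])"
```

```text
clock: 2.87
tool_pos: [0.3569, 0.2887, 0.2266]
ee_rot: [-0.0, 0.776, 0.631, 0.0]
contact_force: [1.1, 0.2, -0.5]
opening: 0.0855
[0.35693838 0.28869674 0.22662711] [0.20466536 0.9788315  0.00099505] [-0.953  0.016  0.186  2.052 -0.004  1.073  0.599]
```

```bash
python3 -m crank '[[-0.1,0.06,0,0,0,-3,0],[-0.203,0.127,0,0,0,-6,0],[-0.203,0.127,0,0,0,-6,0],[-0.203,0.127,0,0,0,-6,0],[-0.203,0.127,0,0,0,-6,0],[-0.203,0.127,0,0,0,-6,0],[-0.203,0.127,0,0,0,-6,0],[-0.203,0.127,0,0,0,-6,0]]'
python3 - <<'E'
from h import *
st=state();p=snapshot('wrist');T=camT(p,st);save(p,'w1');C=cloud(p,T)
print(st['qpos'],rot(st['ee_rot'])[:,0])
for t in ['crank_grip','crank_tip','crank_rest','crank']:
    print(t,[(round(d['score'],2),tow(T,d['at']).round(4).tolist()) for d in landmark_of(t,p)[:3]])
z=C[...,2]
for nm,c in [('grip',(.465,.064)),('knob',(.526,.058))]:
    m=(z>.09)&(z<.11)&(np.hypot(C[...,0]-c[0],C[...,1]-c[1])<.022)
    q=C[m];print(nm,len(q),((q.max(0)+q.min(0))/2).round(4),q.mean(0).round(4))
    if nm=='grip': print(cv2.minAreaRect((q[:,:2]*1000).astype(np.float32)))
m=(z>.035)&(z<.054)&(np.hypot(C[...,0]-.465,C[...,1]-.064)<.07);q=C[m];print('rest',cv2.minAreaRect((q[:,:2]*1000).astype(np.float32)),np.median(q[:,2]))
E
```

```text
clock: 3.53
tool_pos: [0.4398, 0.0639, 0.2267]
ee_rot: [-0.0, 0.744, 0.668, 0.0]
contact_force: [0.3, 1.1, 0.0]
opening: 0.085
[-0.69635527 -0.02874982  0.45754967  2.09274529  0.01376856  1.07388493
  1.21795552] [1.07111188e-01 9.94246702e-01 8.30382389e-04]
crank_grip [(0.88, [0.4601, 0.0626, 0.0792])]
crank_tip []
crank_rest [(0.91, [0.4625, 0.0586, 0.0008])]
crank [(0.67, [0.4652, 0.0593, 0.0086])]
grip 564 [0.4624 0.0628 0.0957] [0.4613 0.0629 0.0982]
((462.259765625, 62.82548522949219), (23.264402389526367, 23.25564956665039), 83.98974609375)
knob 280 [0.5264 0.0549 0.0949] [0.5254 0.0552 0.0971]
rest ((463.2166442871094, 62.73500061035156), (84.2371826171875, 84.66515350341797), 83.18130493164062) 0.04510429015195924
```

View pics/w1.png

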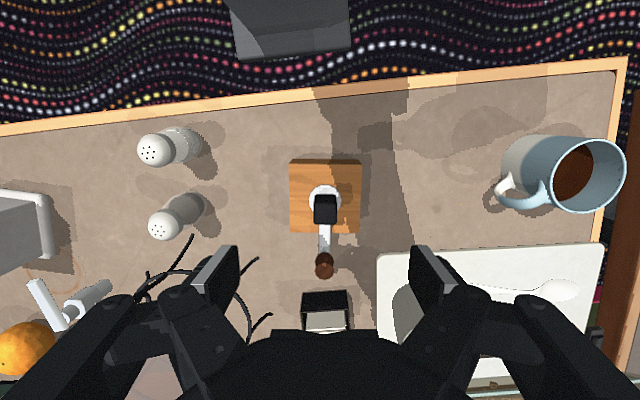

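```bash
python3 -m crank '[[0.001,0.023,0.03,0,0,0.5,0],[0.001,0.023,0.07,0,0,0.5,0],[0.001,0.023,0.1,0,0,0.5,0],[0.001,0.023,0.125,0,0,0.5,0],[0.001,0.023,0.145,0,0,0.5,0],[0.001,0.023,0.16,0,0,0.5,0],[0.001,0.023,0.163,0,0,0.5,0],[0.001,0.023,0.163,0,0,0.5,0]]'
python3 -m crank '[[0,0,0,0,0,0,0.5],[0,0,0,0,0,0,0.6],[0,0,0,0,0,0,0.75],[0,0,0,0,0,0,1],[0,0,0,0,0,0,1],[0,0,0,0,0,0,1],[0,0,0,0,0,0,1],[0,0,0,0,0,0,1]]' 60
python3 - <<'E'
from h import *
st=state();p=snapshot('wrist');save(p,'w2');print(st['qpos'],rot(st['ee_rot'])[:,0],st['moment'])
E
```

```text
clock: 4.45
tool_pos: [0.4609, 0.0655, 0.0622]
ee_rot: [-0.001, 0.744, 0.668, -0.001]
contact_force: [0.4, 0.1, 0.4]
opening: 0.0857
clock: 5.12
tool_pos: [0.4629, 0.0645, 0.0642]
ee_rot: [0.0, 0.745, 0.667, 0.001]
contact_force: [-2.0, -1.0, 6.9]
opening: 0.0235
[-0.62794829  0.29894913  0.44661184  2.17190144 -0.19752239  0.70705776
  1.412326  ] [1.10332537e-01 9.93894532e-01 6.24956948e-04] [-0.17487044  0.24867551  0.04722237]
```

View pics/w2.png

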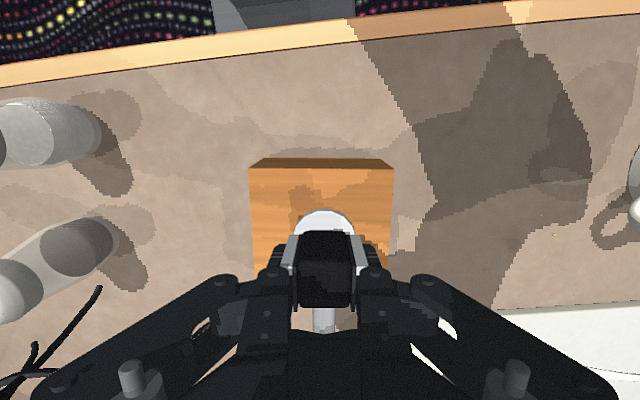

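```bash
python3 -m crank '[[0,0,-0.01,0,0,0,1],[0,0,-0.03,0,0,0,1],[0,0,-0.06,0,0,0,1],[0,0,-0.09,0,0,0,1],[0,0,-0.12,0,0,0,1],[0,0,-0.146,0,0,0,1],[0,0,-0.146,0,0,0,1],[0,0,-0.146,0,0,0,1]]'
python3 - <<'E'
from h import *
st=state();p=snapshot('wrist');save(p,'w3');print(st['qpos'],rot(st['ee_rot'])[:,0],st['moment'])
E
```

```text
clock: 5.83
tool_pos: [0.4631, 0.0649, 0.211]
ee_rot: [0.0, 0.745, 0.667, 0.002]
contact_force: [-0.9, -0.4, -2.5]
opening: 0.0235
[-0.70285717  0.04345225  0.49227985  2.06520138 -0.02539914  1.03446373
  1.2624504 ] [0.11004868 0.99392324 0.00242421] [-0.04094458  0.00180697 -0.06322597]
```

View pics/w3.png

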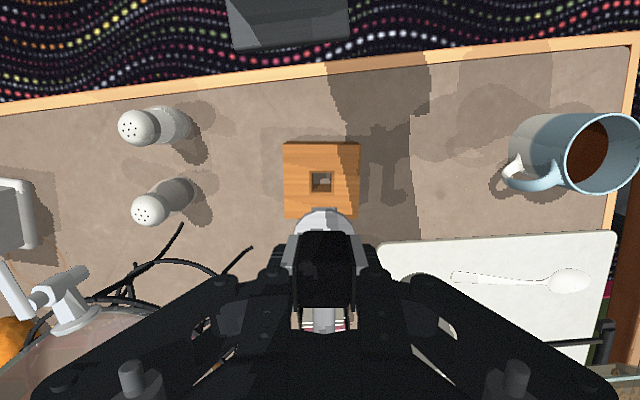

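```bash
python3 -m crank '[[-0.005,-0.01,0,0,0,7,1],[-0.01,-0.02,0,0,0,14,1],[-0.015,-0.03,0,0,0,21,1],[-0.02,-0.04,0,0,0,28,1],[-0.025,-0.05,0,0,0,35,1],[-0.03,-0.06,0,0,0,42,1],[-0.035,-0.07,0,0,0,49,1],[-0.035,-0.07,0,0,0,56,1]]'
python3 - <<'E'
from h import *
st=state();R_=rot(st['ee_rot']);print(R_.round(3).tolist(),st['qpos'].round(3))
d=np.array([.382,0.02,.211])-st['tool_pos'];print(R_.T@d)
E
```

```text
clock: 6.55
tool_pos: [0.3843, 0.0361, 0.2064]
ee_rot: [0.0, 0.972, 0.236, -0.004]
contact_force: [0.2, 0.1, -1.4]
opening: 0.0231
[[0.889, 0.459, -0.008], [0.459, -0.889, -0.002], [-0.008, -0.002, -1.0]] [-0.668 -0.137  0.441  2.226  0.067  1.049  0.212]
[-0.00951153  0.01327077 -0.0045121 ]
```

```bash
python3 -m crank '[[-0.005,0.009,0,0,0,7,1],[-0.015,0.027,0,0,0,14,1],[-0.025,0.045,0,0,0,20,1],[-0.04,0.073,0,0,0,26,1],[-0.055,0.1,0,0,0,26,1],[-0.07,0.128,0,0,0,26,1],[-0.08,0.146,0,0,0,26,1],[-0.08,0.146,0,0,0,26,1]]'
python3 - <<'E'
from h import *
st=state();R_=rot(st['ee_rot']);print(R_.round(3).tolist(),st['qpos'].round(3))
d=np.array([.40,-0.27,.211])-st['tool_pos'];print(R_.T@d)
E
```

```text
clock: 7.22
tool_pos: [0.3834, -0.1336, 0.2077]
ee_rot: [0.001, 1.0, 0.011, -0.002]
contact_force: [0.5, 0.7, -1.7]
opening: 0.0231
[[1.0, 0.021, -0.004], [0.021, -1.0, -0.002], [-0.004, 0.002, -1.0]] [-0.461 -0.121  0.665  2.196  0.089  1.046  0.176]
[ 0.01371487  0.13672067 -0.00310228]
```

```bash
python3 -m crank '[[0.0,0.04,0,0,0,0,1],[0.004,0.08,-0.01,0,0,0,1],[0.01,0.12,-0.02,0,0,0,1],[0.025,0.155,-0.03,0,0,0,1],[0.04,0.19,-0.035,0,0,0,1],[0.055,0.22,-0.035,0,0,0,1],[0.06,0.245,-0.035,0,0,0,1],[0.06,0.245,-0.035,0,0,0,1]]'
cat > look.py <<'E'
from h import *
import sys
st=state();p=snapshot('wrist');T=camT(p,st);save(p,sys.argv[1]);C=cloud(p,T)
print(st['qpos'].round(3),rot(st['ee_rot']).round(3).tolist(),st['tool_pos'],st['moment'].round(2))
for t in ['lift_mouth','drive_top','crank_grip','crank_tip','lift','honey']:
    print(t,[(round(d['score'],2),tow(T,d['at']).round(4).tolist()) for d in landmark_of(t,p)[:3]])
z=C[...,2]
m=(abs(z-.1)<.006)&(np.hypot(C[...,0]-.459,C[...,1]+.363)<.065);q=C[m];print('tower',len(q),cv2.minAreaRect((q[:,:2]*1000).astype(np.float32)) if len(q) else 0,np.median(q[:,2]))
np.savez('last.npz',C=C,c=p['color'])
E
python3 look.py w4
```

```text
clock: 7.88
tool_pos: [0.4522, -0.3765, 0.2423]
ee_rot: [0.003, 1.0, 0.012, -0.003]
contact_force: [-0.9, -1.3, -1.4]
opening: 0.0231
[-0.11   0.352  0.899  1.771 -0.291  1.162  0.902] [[1.0, 0.025, -0.005], [0.025, -1.0, -0.005], [-0.005, 0.005, -1.0]] [ 0.45224136 -0.37652815  0.24226629] [-0.07  0.05  0.02]
lift_mouth [(0.86, [0.459, -0.364, 0.0985])]
drive_top [(0.57, [0.4581, -0.3641, 0.0813])]
crank_grip [(0.77, [0.4492, -0.3737, 0.2614])]
crank_tip [(0.82, [0.4511, -0.3786, 0.1839])]
lift [(0.79, [0.4623, -0.3681, 0.0011])]
honey []
tower 5256 ((460.7959899902344, -367.0905456542969), (80.4889144897461, 80.24083709716797), 75.96370697021484) 0.09996213334769297
```

View pics/w4.png

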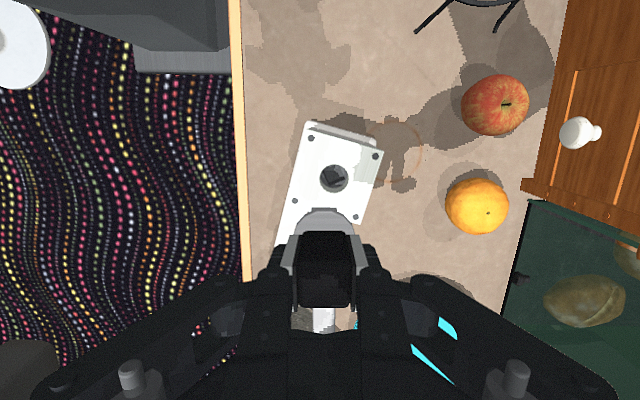

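Run:
```python
from h import *
D=np.load('last.npz');C=D['C'];c=D['c']
cv2.imwrite('pics/well.png',cv2.resize(c[150:215,295:375,::-1],None,fx=9,fy=9,interpolation=cv2.INTER_CUBIC))
z=C[...,2];sub=np.zeros(z.shape,bool);sub[155:205,305:362]=1
top=(abs(z-.1)<.004)&sub
hole=sub&(z<.093)&(z>.05)
print('hole',hole.sum(),C[hole].min(0),C[hole].max(0),np.median(C[hole],0))
for lo in np.arange(.055,.1,.004):
    k=hole&(abs(z-lo)<.002);print(lo.round(3),k.sum())
# rim: fit ellipse using dark pixels boundary
g=cv2.cvtColor(c,cv2.COLOR_RGB2GRAY)
dk=((g<140)&sub).astype(np.uint8)
n,l,s,ce=cv2.connectedComponentsWithStats(dk);i=l[179,333];print(s[i],ce[i])
cs,_=cv2.findContours((l==i).astype(np.uint8),0,1);h=cv2.convexHull(cs[0]);e=cv2.fitEllipse(h);print(e)
```

```text
hole 609 [ 0.44588563 -0.3820983   0.05817034] [ 0.47577502 -0.35628609  0.09286161] [ 0.46162222 -0.37227132  0.07618006]
0.055 0
0.059 216
0.063 39
0.067 15
0.071 18
0.075 31
0.079 200
0.083 28
0.087 32
0.091 30
0.095 0
0.099 0
[320 165  28  27 609] [333.58292282 178.01149425]
((333.60247802734375, 178.03733825683594), (27.18602180480957, 28.053403854370117), 96.39664459228516)
```

View pics/well.png

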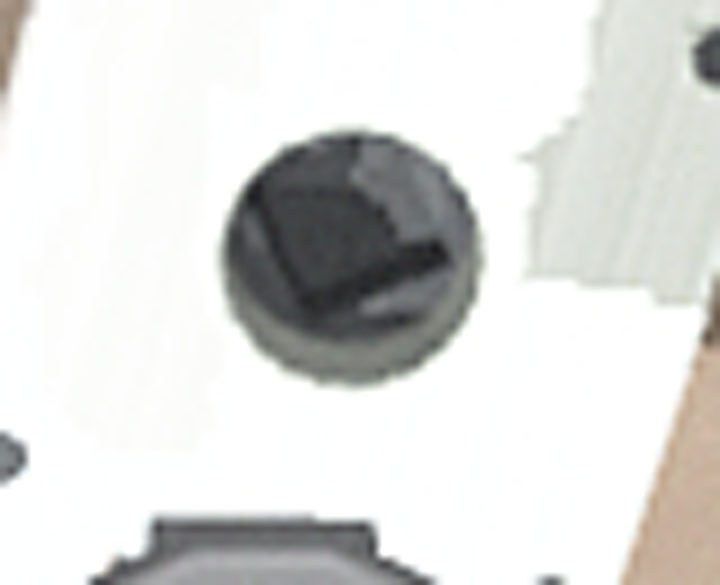

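Run:
```python
from h import *
D=np.load('last.npz');C=D['C'];c=D['c']
st=state()
p=snapshot('wrist');T=camT(p,st);C=cloud(p,T);K=np.array(p['K'])
def ray(u,v,z):
    d=np.array([(u-K[0,2])/K[0,0],(v-K[1,2])/K[1,1]]);s=d
    for _ in range(15): s=d/(1+p['k1']*(s@s))
    r=T[:3,:3]@np.array([*s,1]);return T[:3,3]+r*(z-T[2,3])/r[2]
print('mouth',ray(333.6,178.0,.1))
P=[ray(295+u/9-.4,150+v/9-.4,.078) for u,v in [(245,188),(302,320),(450,262)]]
a=P[0]-P[1];b=P[2]-P[1]
print([x.round(4) for x in P],np.degrees(np.arctan2(a[1],a[0])),np.degrees(np.arctan2(b[1],b[0])),np.linalg.norm(a),np.linalg.norm(b))
g=cv2.cvtColor(p['color'],cv2.COLOR_RGB2GRAY)
z=C[...,2]
# topdown maps
S=12;im=np.zeros((500,500,3),np.uint8)
for v in range(160,200):
  for u in range(315,352):
    x,y,zz=C[v,u]
    if .05<zz<.105:
        i=int(250-(y+.364)*1000*S);j=int(250+(x-.459)*1000*S)
        col=(255,255,255) if zz>.095 else ((0,200,0) if zz>.083 else ((0,120,255) if zz>.073 else ((255,0,255) if zz>.064 else (255,60,60))))
        if 0<=i<500 and 0<=j<500: cv2.circle(im,(j,i),4,col,-1)
cv2.imwrite('pics/wellmap.png',im)
```

```text
mouth [ 0.46227699 -0.35877066  0.1       ]
[array([ 0.45  , -0.3553,  0.078 ]), array([ 0.4575, -0.3715,  0.078 ]), array([ 0.4753, -0.3636,  0.078 ])] 114.86314725661319 23.746047136772322 0.017789180671781507 0.019422395415710204
```

View pics/wellmap.png

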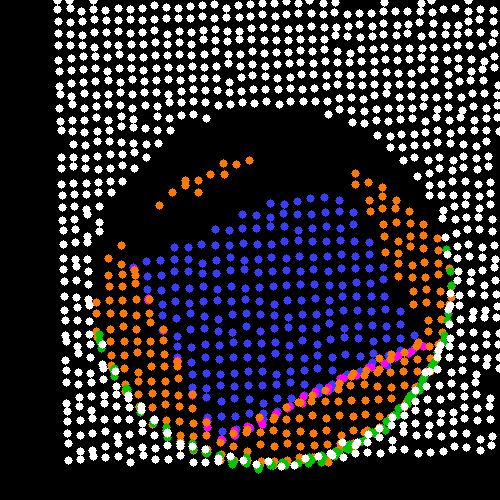

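Run:
```python
from h import *
st=state()
p=snapshot('wrist');T=camT(p,st);C=cloud(p,T);K=np.array(p['K'])
print(st['tool_pos'])
def ray(u,v,z):
    d=np.array([(u-K[0,2])/K[0,0],(v-K[1,2])/K[1,1]]);s=d
    for _ in range(15): s=d/(1+p['k1']*(s@s))
    r=T[:3,:3]@np.array([*s,1]);return T[:3,3]+r*(z-T[2,3])/r[2]
for u,v in [(315,178),(320,160),(345,200),(310,200)]: print(C[v,u],ray(u,v,C[v,u,2]))
z=C[...,2]
S=12;im=np.zeros((500,500),np.uint8)
for v in range(140,205):
  for u in range(300,372):
    x,y,zz=C[v,u]
    if abs(zz-.1)<.006:
        i=int(250-(y+.364)*1000*S);j=int(250+(x-.459)*1000*S)
        if 0<=i<500 and 0<=j<500: cv2.circle(im,(j,i),8,255,-1)
# biggest inscribed disc
dt=cv2.distanceTransform((255-im),cv2.DIST_L2,5);dt[:120]=0;dt[-120:]=0;dt[:,:120]=0;dt[:,-120:]=0
_,m,_,l=cv2.minMaxLoc(dt);print(m/S+8/S,.459+(l[0]-250)/S/1000,-.364-(l[1]-250)/S/1000)
```

```text
[ 0.45308999 -0.37044703  0.244086  ]
[ 0.44354666 -0.35974178  0.10025514] [ 0.44354666 -0.35974178  0.10025514]
[ 0.44812017 -0.34121158  0.10040351] [ 0.44812017 -0.34121158  0.10040351]
[ 0.47524444 -0.3818866   0.10084753] [ 0.47524444 -0.3818866   0.10084753]
[ 0.43887565 -0.38332811  0.09982861] [ 0.43887565 -0.38332811  0.09982861]
14.61447016398112 0.4608333333333334 -0.36683333333333334
```

```bash
python3 -m crank '[[0,0,0,0,0,0,1],[0,0,0,0,0,0,1],[0,0,0,0,0,0,1]]'; python3 look.py w5; python3 -c "
from h import *
for _ in range(4):
  s=state();print(s['clock'],s['tool_pos'],s['qvel'].round(3))
  snapshot('wrist')"
```

```text
clock: 8.58
tool_pos: [0.4531, -0.3719, 0.2445]
ee_rot: [-0.0, 1.0, 0.015, 0.0]
contact_force: [0.1, 0.3, -1.4]
opening: 0.0232
[-0.116  0.343  0.898  1.775 -0.291  1.164  0.901] [[1.0, 0.03, 0.001], [0.03, -1.0, 0.0], [0.001, -0.0, -1.0]] [ 0.45307115 -0.37185941  0.24453305] [-0.01 -0.03  0.  ]
lift_mouth [(0.62, [0.4593, -0.3665, 0.1006]), (0.32, [0.6482, -0.4089, 0.0001])]
drive_top [(0.73, [0.4637, -0.367, 0.0817])]
crank_grip [(0.63, [0.4523, -0.3693, 0.2599])]
crank_tip [(0.76, [0.4519, -0.3715, 0.1864]), (0.63, [0.4604, -0.3675, 0.082])]
lift [(0.68, [0.4624, -0.3692, 0.0031])]
honey []
tower 4894 ((460.94525146484375, -366.9490966796875), (80.2577896118164, 80.34129333496094), 76.06585693359375) 0.09995555473206552
8.9333 [ 0.45289841 -0.37216139  0.24430867] [-0.    -0.     0.001 -0.    -0.001 -0.002  0.001]
8.9833 [ 0.4529276  -0.37214095  0.24431565] [ 0.     0.001 -0.001  0.001  0.     0.    -0.002]
9.0333 [ 0.45291517 -0.37217298  0.2443185 ] [-0.    -0.003  0.001 -0.    -0.001  0.001 -0.001]
9.0833 [ 0.4529196  -0.37215565  0.24429865] [-0.001 -0.    -0.001 -0.001 -0.001  0.001 -0.002]
```

```bash
python3 -m crank '[[0.002,-0.001,0,0,0,-6,1],[0.004,-0.002,0,0,0,-12,1],[0.006,-0.003,0,0,0,-18,1],[0.008,-0.005,0.02,0,0,-23.4,1],[0.008,-0.005,0.045,0,0,-23.4,1],[0.008,-0.005,0.07,0,0,-23.4,1],[0.008,-0.005,0.074,0,0,-23.4,1],[0.008,-0.005,0.074,0,0,-23.4,1]]'; python3 -m crank '[[0,0,0,0,0,0,1],[0,0,0,0,0,0,1],[0,0,0,0,0,0,1],[0,0,0,0,0,0,1]]'
cat > s.py <<'E'
from h import *
s=state();R_=rot(s['ee_rot']);x=R_[:,0]
print(round(s['clock'],2),'tcp',s['tool_pos'].round(4),'xang',np.degrees(np.arctan2(x[1],x[0])).round(2),'F',s['contact_force'].round(1),'M',s['moment'].round(2),'zax',R_[:,2].round(3),'q',s['qpos'].round(2))
d=np.array([.461,-.367,.2])-s['tool_pos'];print('err tool',(R_.T@d).round(4),'open',s['opening'])
E
python3 s.py; python3 look.py w6
```

```text
clock: 9.8
tool_pos: [0.4594, -0.3656, 0.1683]
ee_rot: [-0.002, 0.976, 0.217, -0.002]
contact_force: [-0.5, -0.0, -1.7]
opening: 0.0235
clock: 10.13
tool_pos: [0.4617, -0.3676, 0.1719]
ee_rot: [0.001, 0.976, 0.217, 0.001]
contact_force: [-0.1, -0.5, -2.1]
opening: 0.0232
10.13 tcp [ 0.4617 -0.3676  0.1719] xang 25.08 F [-0.1 -0.5 -2.1] M [ 0.01  0.01 -0.02] zax [ 0.002 -0.001 -1.   ] q [-0.02  0.41  0.77  1.83 -0.33  1.03  1.32]
err tool [-0.0003 -0.0008 -0.0281] open 0.023225739995172783
[-0.019  0.412  0.769  1.832 -0.332  1.028  1.32 ] [[0.906, 0.424, 0.002], [0.424, -0.906, -0.001], [0.002, 0.002, -1.0]] [ 0.46167466 -0.3676053   0.1718817 ] [ 0.01  0.01 -0.02]
lift_mouth [(0.7, [0.4575, -0.3676, 0.1016])]
drive_top [(0.58, [0.4606, -0.3646, 0.0788])]
crank_grip [(0.71, [0.4609, -0.368, 0.1896])]
crank_tip [(0.91, [0.4573, -0.3662, 0.1142])]
lift [(0.73, [0.4641, -0.3674, 0.0018])]
honey []
tower 6495 ((461.2530822753906, -367.1799011230469), (80.57782745361328, 80.64192962646484), 75.93822479248047) 0.09994597549035647
```

View pics/w6.png

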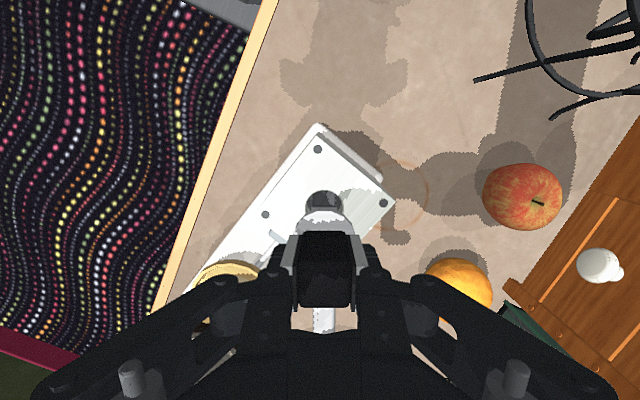

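```bash
python3 -m crank '[[0,-0.001,0.006,0,0,0,1],[0,-0.001,0.012,0,0,0,1],[0,-0.001,0.018,0,0,0,1],[0,-0.001,0.024,0,0,0,1],[0,-0.001,0.026,0,0,0,1],[0,-0.001,0.026,0,0,0,1]]'; python3 s.py
```

```text
clock: 10.98
tool_pos: [0.4596, -0.3654, 0.143]
ee_rot: [-0.001, 0.976, 0.217, -0.001]
contact_force: [0.4, 1.1, -0.6]
opening: 0.023
10.98 tcp [ 0.4596 -0.3654  0.143 ] xang 25.08 F [ 0.4  1.1 -0.6] M [ 0.05 -0.    0.01] zax [-0.002  0.001 -1.   ] q [-0.    0.45  0.75  1.86 -0.36  0.98  1.34]
err tool [ 0.0005  0.0019 -0.057 ] open 0.02301772768713997
```

```bash
python3 -m crank '[[0,0.0005,0.002,0,0,0,1],[0,0.0005,0.004,0,0,0,1],[0,0.0005,0.006,0,0,0,1],[0,0.0005,0.006,0,0,0,1],[0,0.0005,0.006,0,0,0,1]]'; python3 s.py;  python3 -m crank '[[0,0,0.001,0,0,0,1],[0,0,0.002,0,0,0,1],[0,0,0.003,0,0,0,1],[0,0,0.003,0,0,0,1]]'; python3 s.py
```

```text
clock: 11.4
tool_pos: [0.4606, -0.3664, 0.1383]
ee_rot: [-0.0, 0.976, 0.217, -0.0]
contact_force: [0.4, 0.1, -1.6]
opening: 0.0233
11.4 tcp [ 0.4606 -0.3664  0.1383] xang 25.09 F [ 0.4  0.1 -1.6] M [ 0.04  0.   -0.04] zax [-0.  0. -1.] q [ 0.    0.45  0.74  1.86 -0.37  0.97  1.35]
err tool [ 0.0001  0.0007 -0.0617] open 0.023274462922804735
clock: 11.73
tool_pos: [0.4604, -0.3663, 0.1351]
ee_rot: [-0.0, 0.976, 0.217, -0.0]
contact_force: [0.1, 0.1, -1.4]
opening: 0.0231
11.73 tcp [ 0.4604 -0.3663  0.1351] xang 25.09 F [ 0.1  0.1 -1.4] M [-0.    0.03  0.01] zax [-0.  0. -1.] q [ 0.01  0.46  0.74  1.86 -0.37  0.97  1.35]
err tool [ 0.0002  0.0009 -0.0649] open 0.02314766764338633
```

```bash
python3 -m crank '[[0,0,0.001,0,0,0,1],[0,0,0.002,0,0,0,1],[0,0,0.003,0,0,0,1],[0,0,0.003,0,0,0,1]]'; python3 s.py;  python3 -m crank '[[0,0,0.001,0,0,0,1],[0,0,0.002,0,0,0,1],[0,0,0.003,0,0,0,1],[0,0,0.003,0,0,0,1]]'; python3 s.py
```

```text
clock: 12.07
tool_pos: [0.4604, -0.3663, 0.132]
ee_rot: [-0.0, 0.976, 0.217, -0.0]
contact_force: [-0.1, 0.7, -1.2]
opening: 0.0232
12.07 tcp [ 0.4604 -0.3663  0.132 ] xang 25.09 F [-0.1  0.7 -1.2] M [ 0.01 -0.03  0.  ] zax [-0.  0. -1.] q [ 0.01  0.46  0.74  1.86 -0.38  0.96  1.35]
err tool [ 0.0002  0.0009 -0.068 ] open 0.02317581634621683
clock: 12.4
tool_pos: [0.4605, -0.3664, 0.1291]
ee_rot: [-0.0, 0.976, 0.217, -0.0]
contact_force: [-0.7, -0.5, -1.0]
opening: 0.0234
12.4 tcp [ 0.4605 -0.3664  0.1291] xang 25.08 F [-0.7 -0.5 -1. ] M [-0.05 -0.   -0.07] zax [-0.  0. -1.] q [ 0.01  0.47  0.74  1.86 -0.38  0.96  1.35]
err tool [ 0.0002  0.0008 -0.0709] open 0.023361297702915795
```

```bash
python3 -m crank '[[0,0,0.001,0,0,0,1],[0,0,0.002,0,0,0,1],[0,0,0.003,0,0,0,1],[0,0,0.003,0,0,0,1]]'; python3 s.py;  python3 -m crank '[[0,0,0.001,0,0,0,1],[0,0,0.002,0,0,0,1],[0,0,0.003,0,0,0,1],[0,0,0.003,0,0,0,1]]'; python3 s.py
```

```text
clock: 12.73
tool_pos: [0.4606, -0.3664, 0.1261]
ee_rot: [-0.0, 0.976, 0.217, -0.0]
contact_force: [-0.2, 0.1, -1.5]
opening: 0.0234
12.73 tcp [ 0.4606 -0.3664  0.1261] xang 25.09 F [-0.2  0.1 -1.5] M [0.02 0.   0.04] zax [-0. -0. -1.] q [ 0.01  0.47  0.73  1.87 -0.38  0.95  1.36]
err tool [ 0.0001  0.0007 -0.0739] open 0.023381973670400985
clock: 13.07
tool_pos: [0.4606, -0.3664, 0.1231]
ee_rot: [0.0, 0.976, 0.217, -0.0]
contact_force: [0.2, 0.1, -1.5]
opening: 0.0232
13.07 tcp [ 0.4606 -0.3664  0.1231] xang 25.08 F [ 0.2  0.1 -1.5] M [-0.03 -0.05  0.03] zax [-0. -0. -1.] q [ 0.01  0.48  0.73  1.87 -0.39  0.95  1.36]
err tool [ 0.0001  0.0007 -0.0769] open 0.023223708804549683
```

```bash
python3 -m crank '[[0,0,0.001,0,0,0,1],[0,0,0.002,0,0,0,1],[0,0,0.003,0,0,0,1],[0,0,0.003,0,0,0,1]]'; python3 s.py;  python3 -m crank '[[0,0,0.001,0,0,0,1],[0,0,0.001,0,0,0,1],[0,0,0.002,0,0,0,1],[0,0,0.002,0,0,0,1]]'; python3 s.py
```

```text
clock: 13.4
tool_pos: [0.4605, -0.3664, 0.1201]
ee_rot: [0.0, 0.976, 0.217, -0.0]
contact_force: [0.0, -0.6, -1.4]
opening: 0.0235
13.4 tcp [ 0.4605 -0.3664  0.1201] xang 25.09 F [ 0.  -0.6 -1.4] M [-0.02 -0.02 -0.06] zax [-0. -0. -1.] q [ 0.02  0.48  0.73  1.87 -0.39  0.94  1.36]
err tool [ 0.0001  0.0007 -0.0799] open 0.0235399823806246
clock: 13.73
tool_pos: [0.4607, -0.3665, 0.1193]
ee_rot: [-0.0, 0.976, 0.217, 0.0]
contact_force: [-1.4, 2.2, 4.4]
opening: 0.0229
13.73 tcp [ 0.4607 -0.3665  0.1193] xang 25.08 F [-1.4  2.2  4.4] M [0.31 0.33 0.  ] zax [ 0.     0.001 -1.   ] q [ 0.02  0.48  0.73  1.87 -0.39  0.94  1.36]
err tool [ 0.0002  0.0005 -0.0807] open 0.02293717063123293
```

```bash
python3 -m crank '[[0,0,-0.0005,0,0,3,1],[0,0,-0.0005,0,0,8,1],[0,0,-0.0005,0,0,13,1],[0,0,-0.0005,0,0,18,1],[0,0,-0.0005,0,0,23,1],[0,0,-0.0005,0,0,28,1],[0,0,-0.0005,0,0,30,1]]' 100; python3 s.py
```

```text
clock: 14.32
tool_pos: [0.4615, -0.3667, 0.1194]
ee_rot: [0.001, 0.999, -0.044, 0.001]
contact_force: [-0.1, 1.0, 1.4]
opening: 0.0227
14.32 tcp [ 0.4615 -0.3667  0.1194] xang -5.02 F [-0.1  1.   1.4] M [-0.03 -0.05  0.24] zax [ 0.001 -0.001 -1.   ] q [-0.07  0.52  0.85  1.87 -0.48  0.96  0.91]
err tool [-0.0004  0.0004 -0.0806] open 0.022737327867930045
```

Turning with about 0.24 N m resistance, so the drive is engaged.

```bash
python3 -m crank '[[0,0,0,0,0,5,1],[0,0,0,0,0,10,1],[0,0,0,0,0,15,1],[0,0,0,0,0,20,1],[0,0,0,0,0,25,1],[0,0,0,0,0,30,1],[0,0,0,0,0,35,1],[0,0,0,0,0,40,1]]'; python3 s.py
```

```text
clock: 14.98
tool_pos: [0.4618, -0.3668, 0.1195]
ee_rot: [0.0, 0.924, -0.383, 0.001]
contact_force: [-0.4, -0.5, 0.4]
opening: 0.0229
14.98 tcp [ 0.4618 -0.3668  0.1195] xang -45.05 F [-0.4 -0.5  0.4] M [-0.11 -0.15  0.22] zax [ 0.002 -0.002 -1.   ] q [-0.17  0.6   1.01  1.88 -0.61  1.    0.31]
err tool [-0.0003  0.0006 -0.0805] open 0.022939489383739037
```

Run:
```python
from h import *
p=snapshot('scene');cv2.imwrite('pics/s1.png',cv2.resize(p['color'][180:290,300:480,::-1],None,fx=4,fy=4,interpolation=cv2.INTER_CUBIC))
```

```text
(no output)
```

View pics/s1.png

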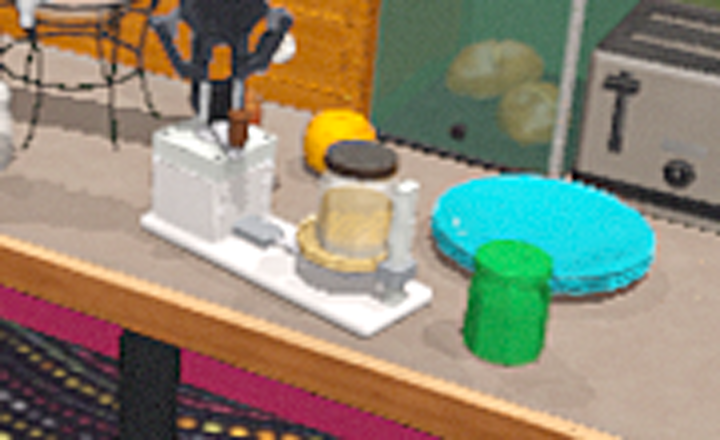

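```bash
python3 -m crank '[[0,0,0,0,0,5,1],[0,0,0,0,0,10,1],[0,0,0,0,0,15,1],[0,0,0,0,0,20,1],[0,0,0,0,0,25,1],[0,0,0,0,0,30,1],[0,0,0,0,0,35,1],[0,0,0,0,0,40,1]]'; python3 s.py
python3 -m crank '[[0,0,0,0,0,4,1],[0,0,0,0,0,8,1],[0,0,0,0,0,12,1],[0,0,0,0,0,14,1]]'; python3 s.py
```

```text
clock: 15.7
tool_pos: [0.4618, -0.3672, 0.1195]
ee_rot: [0.0, 0.738, -0.675, 0.001]
contact_force: [0.2, 0.1, -0.1]
opening: 0.0232
15.7 tcp [ 0.4618 -0.3672  0.1195] xang -84.96 F [ 0.2  0.1 -0.1] M [-0.24 -0.15  0.24] zax [ 0.002 -0.002 -1.   ] q [-0.26  0.71  1.16  1.88 -0.75  1.07 -0.28]
err tool [-0.0001  0.0007 -0.0805] open 0.023246264882328123
clock: 16.03
tool_pos: [0.4618, -0.3672, 0.1195]
ee_rot: [-0.0, -0.65, 0.76, -0.001]
contact_force: [0.8, -1.1, 0.1]
opening: 0.0226
16.03 tcp [ 0.4618 -0.3672  0.1195] xang -98.88 F [ 0.8 -1.1  0.1] M [-0.22 -0.2   0.24] zax [ 0.002 -0.002 -1.   ] q [-0.28  0.75  1.2   1.88 -0.79  1.1  -0.48]
err tool [ 0.0001  0.0007 -0.0805] open 0.02255117561054776
```

Turned 124° so far; expect the stop around 126° plus a few degrees of play.

```bash
python3 -m crank '[[0,0,0,0,0,2,1],[0,0,0,0,0,4,1],[0,0,0,0,0,4,1]]'; python3 s.py
python3 -m crank '[[0,0,0,0,0,1.5,1],[0,0,0,0,0,3,1],[0,0,0,0,0,3,1]]'; python3 s.py
```

```text
clock: 16.28
tool_pos: [0.4618, -0.3672, 0.1195]
ee_rot: [-0.0, -0.624, 0.781, -0.001]
contact_force: [0.7, -0.2, 0.9]
opening: 0.0229
16.28 tcp [ 0.4618 -0.3672  0.1195] xang -102.79 F [ 0.7 -0.2  0.9] M [-0.23 -0.23  0.11] zax [ 0.002 -0.002 -1.   ] q [-0.28  0.76  1.22  1.88 -0.81  1.11 -0.54]
err tool [ 0.0001  0.0007 -0.0805] open 0.022913386798604322
clock: 16.53
tool_pos: [0.4617, -0.3672, 0.1195]
ee_rot: [0.0, -0.602, 0.798, -0.001]
contact_force: [2.6, -1.2, 1.7]
opening: 0.0228
16.53 tcp [ 0.4617 -0.3672  0.1195] xang -105.93 F [ 2.6 -1.2  1.7] M [-0.47 -0.53  0.12] zax [ 0.002 -0.002 -1.   ] q [-0.29  0.77  1.23  1.88 -0.82  1.11 -0.59]
err tool [ 0.0001  0.0005 -0.0805] open 0.0228273123150008
```

```bash
python3 -m crank '[[0,0,0,0,0,1.5,1],[0,0,0,0,0,3,1],[0,0,0,0,0,3,1]]'; python3 s.py
python3 - <<'E'
from h import *
p=snapshot('scene');T=camT(p);C=cloud(p,T);cv2.imwrite('pics/s2.png',cv2.resize(p['color'][180:290,300:480,::-1],None,fx=4,fy=4,interpolation=cv2.INTER_CUBIC))
print([(round(d['score'],2),tow(T,d['at']).round(4).tolist()) for d in landmark_of('honey',p)])
t=snapshot('top');T=camT(t);save(t,'t2');C=cloud(t,T)
print([(round(d['score'],2),tow(T,d['at']).round(4).tolist()) for d in landmark_of('honey',t)])
m=(np.hypot(C[...,0]-.424,C[...,1]+.525)<.024);q=C[m];q=q[q[:,2]>.09];print(len(q),np.median(q[:,2]),q[:,2].max())
E
```

```text
clock: 16.78
tool_pos: [0.4616, -0.3672, 0.1195]
ee_rot: [-0.0, -0.581, 0.814, -0.001]
contact_force: [3.0, -2.5, 2.1]
opening: 0.0228
16.78 tcp [ 0.4616 -0.3672  0.1195] xang -108.9 F [ 3.  -2.5  2.1] M [-0.72 -0.67  0.55] zax [ 0.001 -0.002 -1.   ] q [-0.29  0.78  1.24  1.88 -0.83  1.12 -0.63]
err tool [ 0.0001  0.0004 -0.0805] open 0.022784151853829045
[(0.94, [0.4271, -0.5298, 0.0689]), (0.78, [0.4277, -0.6687, -0.0034])]
[(0.78, [0.4211, -0.6644, 0.0005]), (0.62, [0.4265, -0.5306, 0.0667])]
176 0.1533178329518573 0.1591842148766187
```

View pics/s2.png

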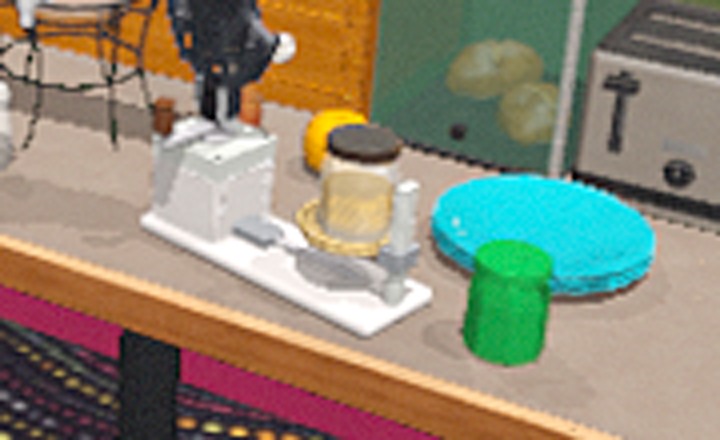

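```bash
python3 -m crank '[[0,0,0,0,0,1,1],[0,0,0,0,0,2,1],[0,0,0,0,0,2,1]]'; python3 s.py;python3 -m crank '[[0,0,0,0,0,1,1],[0,0,0,0,0,2,1],[0,0,0,0,0,2,1]]'; python3 s.py
```

```text
clock: 17.23
tool_pos: [0.4615, -0.3672, 0.1195]
ee_rot: [0.0, -0.567, 0.824, -0.001]
contact_force: [4.9, -3.8, 3.6]
opening: 0.0227
17.23 tcp [ 0.4615 -0.3672  0.1195] xang -110.87 F [ 4.9 -3.8  3.6] M [-0.84 -0.89  0.73] zax [ 0.001 -0.002 -1.   ] q [-0.29  0.78  1.24  1.88 -0.84  1.12 -0.66]
err tool [ 0.0001  0.0004 -0.0805] open 0.022672695269862972
clock: 17.48
tool_pos: [0.4615, -0.3672, 0.1195]
ee_rot: [0.0, -0.553, 0.833, -0.001]
contact_force: [3.8, -3.5, 3.4]
opening: 0.0226
17.48 tcp [ 0.4615 -0.3672  0.1195] xang -112.87 F [ 3.8 -3.5  3.4] M [-0.81 -0.85  0.62] zax [ 0.002 -0.002 -1.   ] q [-0.3   0.79  1.25  1.88 -0.84  1.13 -0.69]
err tool [ 0.0001  0.0004 -0.0805] open 0.022610069441391246
```

```bash
python3 -m crank '[[0,0,0,0,0,-1,1],[0,0,0,0,0,-2,1],[0,0,0,0,0,-2,1],[0,0,0,0,0,-2,1]]'; python3 s.py;python3 -m crank '[[0,0,0,0,0,0,0.6],[0,0,0,0,0,0,0.5],[0,0,0,0,0,0,0.4],[0,0,0,0,0,0,0.4],[0,0,0,0,0,0,0.4]]'; python3 s.py
```

```text
clock: 17.82
tool_pos: [0.4615, -0.3671, 0.1195]
ee_rot: [0.001, -0.567, 0.824, -0.001]
contact_force: [4.0, -3.4, 5.4]
opening: 0.0231
17.82 tcp [ 0.4615 -0.3671  0.1195] xang -110.98 F [ 4.  -3.4  5.4] M [-0.83 -1.01  0.1 ] zax [ 0.003 -0.001 -1.   ] q [-0.29  0.78  1.24  1.88 -0.84  1.12 -0.66]
err tool [ 0.0001  0.0003 -0.0805] open 0.02307734036600467
clock: 18.23
tool_pos: [0.4595, -0.3655, 0.1179]
ee_rot: [-0.0, -0.567, 0.824, 0.001]
contact_force: [0.4, 0.1, -0.2]
opening: 0.0513
18.23 tcp [ 0.4595 -0.3655  0.1179] xang -110.96 F [ 0.4  0.1 -0.2] M [-0.02  0.02 -0.02] zax [-0.002  0.002 -1.   ] q [-0.29  0.78  1.24  1.88 -0.84  1.12 -0.66]
err tool [ 0.0007 -0.0018 -0.0821] open 0.05129777446280935
```

```bash
python3 -m crank '[[0.0,0,-0.01,0,0,0,0.4],[0,0,-0.03,0,0,0,0.4],[0,0,-0.06,0,0,0,0.4],[0,0,-0.1,0,0,0,0.4],[0,0,-0.14,0,0,0,0.4],[0,0,-0.16,0,0,0,0.4],[0,0,-0.16,0,0,0,0.4],[0,0,-0.16,0,0,0,0.4]]'; python3 s.py
python3 - <<'E'
from h import *
st=state();p=snapshot('wrist');T=camT(p,st);C=cloud(p,T);save(p,'w7')
for n in ['crank_grip','crank','honey']:print(n,[(round(d['score'],2),tow(T,d['at']).round(4).tolist()) for d in landmark_of(n,p)])
m=(np.hypot(C[...,0]-.461,C[...,1]+.367)<.009);q=C[m];print('grip top z',len(q),np.median(q[:,2]))
p=snapshot('scene');T=camT(p);C=cloud(p,T);cv2.imwrite('pics/s3.png',cv2.resize(p['color'][180:290,220:480,::-1],None,fx=3,fy=3,interpolation=cv2.INTER_CUBIC))
print([(round(d['score'],2),tow(T,d['at']).round(4).tolist()) for d in landmark_of('honey',p)])
t=snapshot('top');T=camT(t);save(t,'t3');C=cloud(t,T)
print([(round(d['score'],2),tow(T,d['at']).round(4).tolist()) for d in landmark_of('honey',t)])
E
```

```text
clock: 18.9
tool_pos: [0.4608, -0.3671, 0.2808]
ee_rot: [0.001, -0.567, 0.824, -0.001]
contact_force: [-0.4, -0.2, -1.1]
opening: 0.0513
18.9 tcp [ 0.4608 -0.3671  0.2808] xang -110.93 F [-0.4 -0.2 -1.1] M [-0.02  0.05  0.03] zax [ 0.002 -0.001 -1.   ] q [-0.41  0.65  1.46  1.74 -0.66  1.37 -0.77]
err tool [-0.0002  0.0001  0.0808] open 0.05133818312930848
crank_grip [(0.74, [0.4584, -0.3629, 0.1364])]
crank [(0.98, [0.4622, -0.3695, 0.0641])]
honey [(0.98, [0.4256, -0.5229, 0.0696]), (0.75, [0.4233, -0.6663, -0.0002]), (0.51, [0.4582, -0.3677, 0.0036])]
grip top z 307 0.15423828260065997
[(0.75, [0.4247, -0.529, 0.0688]), (0.61, [0.4242, -0.6695, 0.0005])]
[(0.63, [0.4256, -0.5278, 0.0651]), (0.6, [0.4178, -0.6648, -0.0019])]
```

View pics/s3.png

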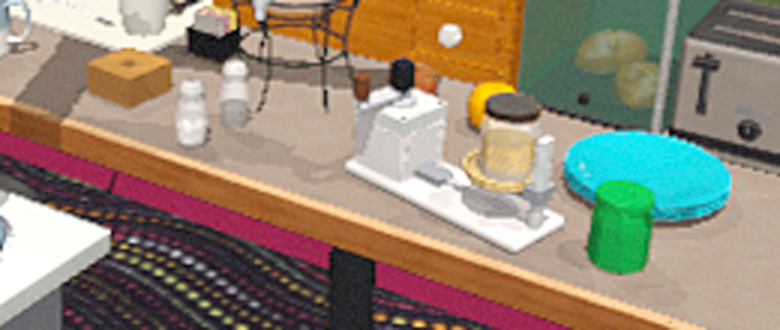

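View pics/w7.png

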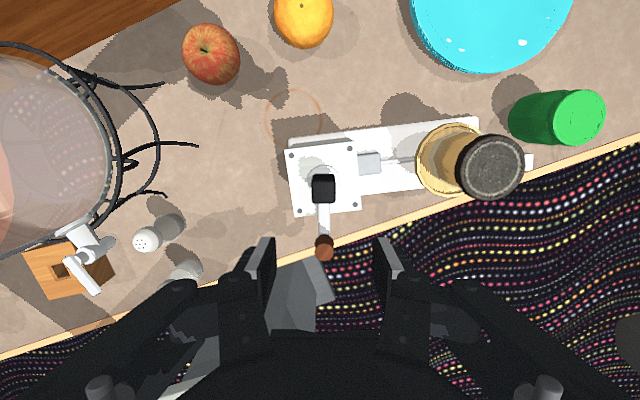

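View pics/t3.png

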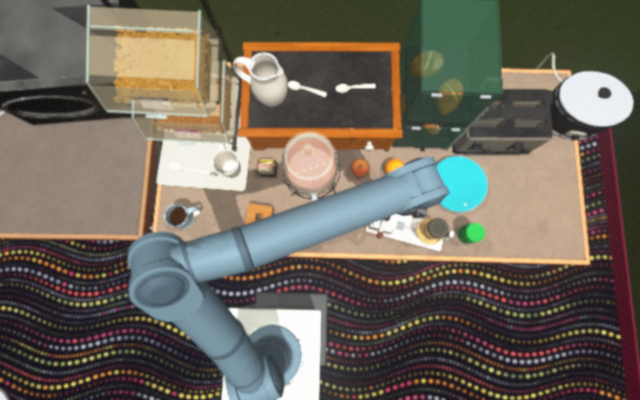

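Run:
```python
from h import *
p=snapshot('scene');save(p,'s4');s=state();print(s['tau'].round(2),s['qvel'].round(3),s['contact_force'])
```

```text
[-2.000e-02 -2.832e+01  1.621e+01 -2.103e+01  1.000e-02  1.000e-02
 -0.000e+00] [ 0.001 -0.003  0.005 -0.005  0.     0.    -0.001] [-0.23305648  0.39762861  0.50678382]
```

View pics/s4.png

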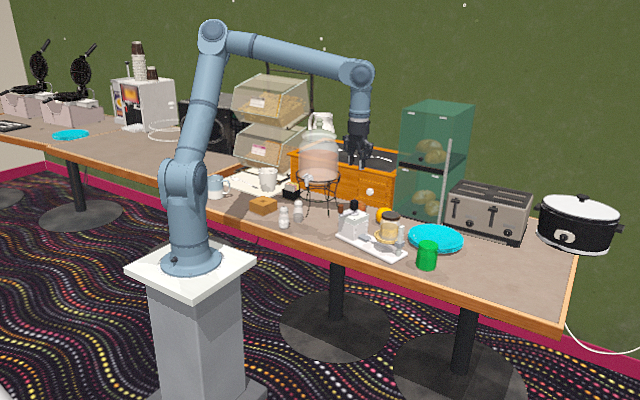

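```bash
python3 -c "
from workcell import job_done;print(job_done())"
```

```text
the job is handed in; nothing more can be done
None
```

I took the crank out of its rest, seated it in the drive and turned it clockwise until the honey tray reached its stop. Then I let go and handed the job in at about 19 s.

- **Finding the square:** the wrist camera and its range reading showed the "hidden" square in the well, turned about 25°. I lined the crank up with it before lowering. The shank slid in with almost no resistance, and the push at the shoulder was about 6 N.
- **Seated:** the top of the grip block measured 0.154 m, which is the fully home height.
- **Turning:** I turned about 138° clockwise. Resistance was about 0.24 N m on the way up, then 0.6 to 0.7 N m at the stop, where the slip clutch began to give. I backed off 2° before letting go. The twist reading fell briefly to about 0.11 N m just before the stop, and I have no explanation for that.
- **Honey:** the jar is standing upright on the tray. The scene and wrist cameras put its base at 0.069 to 0.070 m (0.069 m expected). The top camera read a little lower, at 0.065 m, within its error.
- **Other things:** they looked untouched in the last pictures, though I did not re-measure them one by one. At the end the arm was clear, with no contact force. The third joint finished fairly near its limit, at 1.46 of 1.57 rad.

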